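# Find the lead-screw slide with the most backlash

## Task

Check the three slides in the rack for backlash, left one first, then the middle, then the right: pull the carriage towards you by its tab until it comes up hard, then push it away until it comes up hard, and note how far it travelled. Then lift the slide with the most free play out of the rack by its tab and set it down, without dropping it, flat and upright in the long empty compartment of the black tray; the other two slides stay lying in their bays.

Things in the scene. Friction and masses are not known exactly. Their poses are not given: they have to be found in the camera images.
- rack: fixed plywood board with hardwood strips, 149 (x) x 242 (y) mm, forming three bays side by side along its y axis, each 123 mm long (x) x 56 mm wide (y) and 12 mm deep, floor 6 mm above the worktop. Origin: centre of its underside; x points away from the robot, y to the left, the rack may be turned by up to 0.25 rad
- bay_left (a point): centre of the floor of the left bay (rack y = 80 mm), axes as the rack's
- bay_middle (a point): centre of the floor of the middle bay (rack y = 0 mm), axes as the rack's
- bay_right (a point): centre of the floor of the right bay (rack y = -80 mm), axes as the rack's
- slide_a: one of three lead-screw slides that look alike, 0.65 to 0.9 kg, each loose in a rack bay (any in any; 1.5 mm clearance at each end, 2 mm at each side). Steel base plate 120 (x) x 52 (y) x 10 mm, 34 mm high end blocks, locked screw along x. Origin: centre of the underside; x along the slide, away from the robot at the start, z up. May be lifted whole by its carriage's tab
- carriage_a (a joint): position in m of this slide's grey carriage (56 x 46 mm, top 34 mm above the slide's underside) along the slide's +x. It moves freely (about 1 N) through the play of its nut, centred on 0, and then stops hard. The whole free play is between 5 and 20 mm and differs by at least 4 mm from slide to slide; it cannot be seen. Starts inside the free play
- tab_a (a point): centre of the top of the plain steel grip tab on this carriage: tab 24 mm along the slide (x), 12 mm thick (y), rising 40 mm above the carriage's top to 74 mm above the slide's underside; it moves with the carriage. Axes as the slide's
- slide_b: one of three lead-screw slides that look alike, 0.65 to 0.9 kg, each loose in a rack bay (any in any; 1.5 mm clearance at each end, 2 mm at each side). Steel base plate 120 (x) x 52 (y) x 10 mm, 34 mm high end blocks, locked screw along x. Origin: centre of the underside; x along the slide, away from the robot at the start, z up. May be lifted whole by its carriage's tab
- carriage_b (a joint): position in m of this slide's grey carriage (56 x 46 mm, top 34 mm above the slide's underside) along the slide's +x. It moves freely (about 1 N) through the play of its nut, centred on 0, and then stops hard. The whole free play is between 5 and 20 mm and differs by at least 4 mm from slide to slide; it cannot be seen. Starts inside the free play
- tab_b (a point): centre of the top of the plain steel grip tab on this carriage: tab 24 mm along the slide (x), 12 mm thick (y), rising 40 mm above the carriage's top to 74 mm above the slide's underside; it moves with the carriage. Axes as the slide's
- slide_c: one of three lead-screw slides that look alike, 0.65 to 0.9 kg, each loose in a rack bay (any in any; 1.5 mm clearance at each end, 2 mm at each side). Steel base plate 120 (x) x 52 (y) x 10 mm, 34 mm high end blocks, locked screw along x. Origin: centre of the underside; x along the slide, away from the robot at the start, z up. May be lifted whole by its carriage's tab
- carriage_c (a joint): position in m of this slide's grey carriage (56 x 46 mm, top 34 mm above the slide's underside) along the slide's +x. It moves freely (about 1 N) through the play of its nut, centred on 0, and then stops hard. The whole free play is between 5 and 20 mm and differs by at least 4 mm from slide to slide; it cannot be seen. Starts inside the free play
- tab_c (a point): centre of the top of the plain steel grip tab on this carriage: tab 24 mm along the slide (x), 12 mm thick (y), rising 40 mm above the carriage's top to 74 mm above the slide's underside; it moves with the carriage. Axes as the slide's
- tray: fixed black plastic tool tray, 130 (x) x 270 (y) mm over the rim, 42 mm high, floor 2 mm thick; a wall across it at y = +30 mm, 36 mm high, parts a long empty compartment from a short one that holds a roll of tape. Origin: centre of its underside. It stands left of the rack, its y axis pointing roughly away from the robot (within about 0.3 rad)
- tray_bay (a point): centre of the floor of the tray's long empty compartment, which is 114 mm (tray x) by 157 mm (tray y) inside; axes as the tray's. A slide fits flat only with its length roughly along the tray's y

How it is judged:
By the outcome, as a careful person would: the job done as asked, in the order asked, and still so for the second after the job is handed in, with the robot touching nothing.
It also fails if it takes over 64 s, if anything falls off the work surface, if the arm or the gripper's body presses on something with over 40 N, if the wrist force passes 120 N, or if a joint passes its speed limit or range.

## Robot

A 6-joint arm with a two-finger parallel gripper is mounted at the origin on a cart in front of the work surface, level with it; the furniture and walls round the work are solid. World frame = base frame: x ahead of the robot, y to its left, z up, the work surface at z = 0. Lengths are in m, angles in rad, forces in N, time in s.
With the tool pointing down it reaches from about 0.35 to 0.775 m from the base axis. Payload 5.5 kg.
Tool frame: the origin (TCP) lies midway between the tips of the shut fingers; the grasp point (between the pads) lies 19 mm behind it; z points along the fingers, x is the direction in which the jaws open and shut, and the axes are right-handed (so a half turn about z gives the same grasp; the last joint's range is limited). The gripper opens to 85 mm and grips with 20 to 120 N. Pads are 22 mm wide; open, the fingers measure 114 mm over their backs; the gripper's body (76 mm by 85 mm) begins 54 mm behind the grasp point. The pads swing forward as they close: fully open they stand 13 mm farther back than shut.
Start: joints at [1.121, 0.313, 0.046, 1.304, 0, 1.431], TCP at [0.175, 0.548, 0.199] pointing down, gripper open.
Joint ranges: [-2.76, 2.76], [-0.86, 1.69], [-1.03, 1.26], [-2.2, 2.34], [-1.47, 1.5], [-3.14, 3.14]. Speed limits (rad/s): [2.57, 2.57, 3.14, 3.14, 3.14, 3.14].

## Interface

Orientations are given as a unit quaternion [w, x, y, z].
In Python, from workcell import env gives the robot as it stands.
- The arm moves only by the tool servo_tool, never from a script. Its argument "targets" is a list of rows, each an object with "xyz": the shift along the tool's x, y, z in m, a list of three; "twist": the turn, a rotation vector about the tool's x, y, z in rad, a list of three; "jaw": the opening, from 0 (shut) to 1 (fully open). A call has 1 to 12 rows; each row is the pose to reach, as a shift and turn from the pose commanded when the call began, along the tool's axes at that moment; what a row does not reach only later rows make up. A row lasts 1/12 s, in which the tool goes at most 41.7 mm and 7.16 degrees, less where a joint would pass 70% of its speed; a pose out of reach is approached as far as the arm can. A call with a gripper value outside its range is refused whole. The fingers move at their own pace and stop on an object; "squeeze" is the grip in N (left out, the last holds). Time passes only in rows, so rows that repeat a pose let the fingers close. It gives the time, the measured TCP pose, the force and the opening at its end, in the units of the state.
- env.get_state(): the state, without advancing time (a new reading comes with each control period).
- env.read_camera(name): name is "scene" or "top" or "wrist"; returns a dict with "color" (480x640x3 uint8, red, green, blue), "depth" (480x640 float32, m along the optical axis (not along the pixel's ray), 0 where there is no reading), "fx", "fy", "cx", "cy" (pixels), "k1" (the pictures are not rectified: a ray, as slopes to the right and down, at radius r is drawn at 1 + k1 r^2 times it, then the intrinsics apply), "eye" and "attitude" of the camera in the world. Camera axes: x right, y down, z forward; pixel columns grow to the right and rows downward; lengths in m; the calibration is good to about 2 mm. A picture is of the moment at which its call begins.
- env.hand_in(): hands the job in, once; it reports no verdict.
The state is a dict: "clock": time; "joint_pos": joint angles; "qvel": joint speeds; "tau": joint torques, N m; "tcp_pos": TCP position; "orientation": TCP orientation; "wrist_force": force on the tool from outside, world axes, zero at the start; "ft_torque": the same for the moment, N m; "finger_gap": finger opening in m.
Only numpy, scipy, OpenCV 4.12 (cv2) and the standard library are available. Lean on these libraries where they do the work, as an engineer would, in place of code of your own. Each camera call takes 0.05 s, during which the arm holds its last target. There are 200 camera calls.

## Working session

There is one attempt and no reset: what is moved stays moved. The work goes in short steps, Python scripts to look and compute and a tool call to move; the robot and the scene stay as the last step left them, time stands still between calls to the robot, and variables do not carry over. Pictures are saved under pics/ and viewed, about 8 in all and at most 12, crops included, and the job is handed in when it is done.

Besides the shell and the picture viewer there is one more tool, called after ">>>" as name(argument=value, ...) on one line, values as JSON. servo_tool: Moves the arm, as the interface text tells. Its arguments: {"type":"object","properties":{"targets":{"type":"array","items":{"type":"object","properties":{"xyz":{"type":"array","items":{"type":"number"}},"twist":{"type":"array","items":{"type":"number"}},"jaw":{"type":"number"}}}},"squeeze":{"type":"number"}},"required":["targets"]}

```bash
mkdir -p pics; ls
python3 - <<'E'
from workcell import env
import cv2, numpy as np
s=env.get_state(); print({k:np.round(v,4) for k,v in s.items()})
for n in ("top","scene"):
    c=env.read_camera(n); print(n,{k:np.round(c[k],4) for k in c if k not in("color","depth")})
    cv2.imwrite(f"pics/{n}0.png",c["color"][:,:,::-1]); np.savez(f"{n}0.npz",**c)
E
```

```text
pics
{'clock': np.float64(0.0), 'joint_pos': array([ 1.1214,  0.314 ,  0.045 ,  1.3036, -0.    ,  1.4312]), 'qvel': array([ 0.0019, -0.0006, -0.0005,  0.0003,  0.0003,  0.0003]), 'tau': array([ 1.10000e-03, -4.80632e+01,  2.98531e+01,  1.95000e-02,
        1.00000e-04,  0.00000e+00]), 'tcp_pos': array([0.1751, 0.5471, 0.1983]), 'orientation': array([ 4.000e-04,  8.077e-01,  5.896e-01, -8.000e-04]), 'wrist_force': array([-0.3708,  1.0139, -0.5962]), 'ft_torque': array([-0.042 ,  0.0107, -0.0296]), 'finger_gap': np.float64(0.0857)}
top {'fx': np.float64(532.808), 'fy': np.float64(532.808), 'cx': np.float64(316.5035), 'cy': np.float64(237.3005), 'k1': np.float64(-0.0817), 'eye': array([0.4195, 0.1619, 1.011 ]), 'attitude': array([ 0.0526, -0.6988,  0.7116, -0.0512])}
scene {'fx': np.float64(610.9596), 'fy': np.float64(610.9596), 'cx': np.float64(300.0377), 'cy': np.float64(238.1994), 'k1': np.float64(-0.0044), 'eye': array([-0.0036, -0.549 ,  0.5745]), 'attitude': array([-0.4809,  0.8087, -0.2943,  0.1675])}
```

View pics/top0.png

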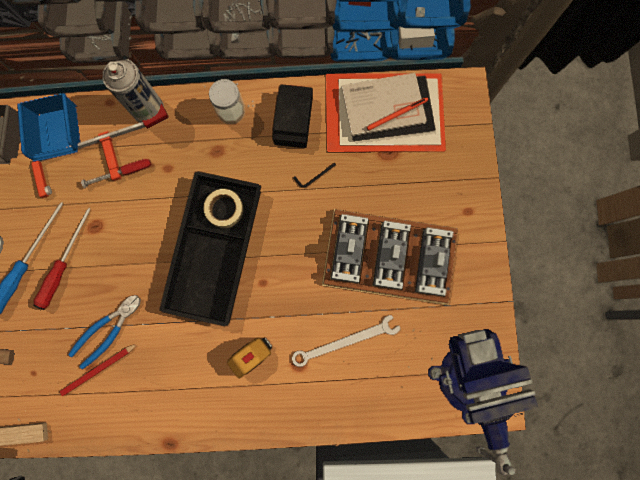

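View pics/scene0.png

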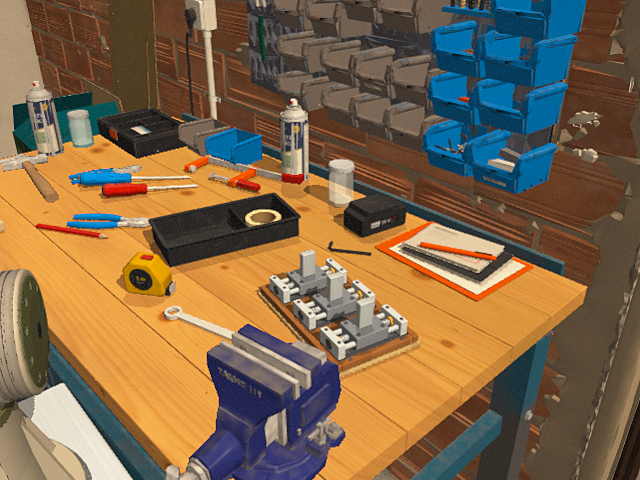

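The top view shows the rack at about (393,257), with slides at (349,247), (393,254) and (434,261). The tray is centred at about (211,248), with its empty compartment at (200,275). The arm isn't visible, so I'll localise everything from depth.

```bash
cat > h.py <<'E'
import numpy as np, cv2
from scipy.spatial.transform import Rotation as R
def rot(q): return R.from_quat(np.r_[q[1:],q[0]]).as_matrix()
def cloud(c):
    v,u=np.mgrid[:480,:640].astype(float)
    K=np.array([[c["fx"],0,c["cx"]],[0,c["fy"],c["cy"]],[0,0,1]],float)
    p=cv2.undistortPoints(np.stack([u,v],-1).reshape(-1,1,2),K,np.array([float(c["k1"]),0,0,0])).reshape(480,640,2)
    d=c["depth"][...,None]
    return np.concatenate([p*d,d],-1)@rot(c["attitude"]).T+c["eye"]
def rect(P):
    (c,s,a)=cv2.minAreaRect(P[:,:2].astype(np.float32)*1000); return np.round(c,1),np.round(s,1),round(a,1),len(P)
E
python3 - <<'E'
from h import *
for n in("top","scene"):
    c=dict(np.load(n+"0.npz")); P=cloud(c); ok=c["depth"]>0
    print(n, "px->world", [np.round(P[v,u],3) for u,v in ((393,257),(211,248),(300,200))])
    m=ok&(P[...,2]>.068)&(P[...,2]<.1)&(P[...,0]>.3)&(P[...,0]<.6)&(abs(P[...,1])<.25)
    k,l,st,ce=cv2.connectedComponentsWithStats(m.astype(np.uint8))
    for i in range(1,k):
        if st[i,4]>15: Q=P[l==i]; print(ce[i].round(),rect(Q),Q.mean(0).round(4),np.percentile(Q[:,2],[10,90]).round(4))
c=dict(np.load("top0.npz")); P=cloud(c)
v,u=np.mgrid[:480,:640]
g=lambda u0,u1,v0,v1,z0,z1:P[(u>=u0)&(u<u1)&(v>=v0)&(v<v1)&(P[...,2]>z0)&(P[...,2]<z1)]
print("tray rim",rect(g(150,270,165,335,.03,.06)),"floor",rect(g(150,270,230,335,-.01,.012)))
print("rack >12mm",rect(g(315,470,200,310,.012,.03)), "rim z",np.median(g(165,255,170,330,.03,.06)[:,2]))
print("table z",np.median(P[300:330,270:290,2]), "hist rack z",np.histogram(g(315,470,200,310,-.02,.1)[:,2],24,(-.02,.1)))
E
```

```text
top px->world [array([0.52 , 0.029, 0.083]), array([0.552, 0.365, 0.002]), array([ 0.643,  0.193, -0.002])]
[351. 246.] (array([541.9, 102.2]), array([12.1, 23.8]), 82.7, 97) [0.5413 0.1025 0.0805] [0.0785 0.083 ]
[396. 251.] (array([529.8,  22.8]), array([12.4, 24.1]), 80.3, 104) [0.5295 0.0234 0.0802] [0.0768 0.083 ]
[439. 259.] (array([515.1, -54.5]), array([12.9, 24.3]), 79.6, 115) [ 0.5147 -0.0537  0.0796] [0.0737 0.0826]
[473. 348.] (array([ 350.5, -111.5]), array([71. , 76.5]), 12.9, 783) [ 0.3597 -0.1031  0.0881] [0.0765 0.0991]
[477. 365.] (array([ 331.5, -104.2]), array([ 3.6, 19.5]), 8.7, 20) [ 0.3317 -0.1044  0.0986] [0.0973 0.0998]
scene px->world [array([0.74 , 0.093, 0.001]), array([0.49 , 0.317, 0.017]), array([ 0.77 ,  0.398, -0.001])]
[308. 256.] (array([542.8, 101.6]), array([14.7, 24.6]), 77.4, 154) [0.5415 0.1008 0.0763] [0.0705 0.0811]
[335. 278.] (array([531. ,  23.9]), array([15.5, 24.7]), 75.4, 175) [0.5292 0.0221 0.0765] [0.0704 0.0812]
[365. 305.] (array([516.4, -55.1]), array([13.2, 25.5]), 76.8, 192) [ 0.5146 -0.0565  0.0767] [0.0699 0.0812]
[315. 391.] (array([ 343.9, -147.1]), array([89.8, 16.5]), 16.7, 1198) [ 0.3426 -0.1493  0.0845] [0.0717 0.0978]
tray rim (array([549., 358.]), array([130.6, 269.9]), 76.6, 2196) floor (array([488.7, 370.2]), array([233.9, 199.6]), 89.3, 10920)
rack >12mm (array([529.3,  22.9]), array([236.2, 144.2]), 80.1, 4979) rim z 0.04306048327184192
table z -0.00028232716531539914 hist rack z (array([   3,    2,   51, 4009, 3225,  511,  555, 3632,  587,  273,  709,
       1453, 1548,   24,   23,   11,   16,   13,   19,  103,  186,    4,
          0,    0]), array([-0.02 , -0.015, -0.01 , -0.005,  0.   ,  0.005,  0.01 ,  0.015,
        0.02 ,  0.025,  0.03 ,  0.035,  0.04 ,  0.045,  0.05 ,  0.055,
        0.06 ,  0.065,  0.07 ,  0.075,  0.08 ,  0.085,  0.09 ,  0.095,
        0.1  ]))
```

```bash
cat >> h.py <<'E'
def to(env,tgt,yaw=None):
    "shift/twist in tool axes to a world TCP target; yaw = world angle (deg) of tool x"
    s=env.get_state(); M=rot(s["orientation"])
    print("t",round(float(s["clock"]),2),"tcp",np.round(s["tcp_pos"],4),"F",np.round(s["wrist_force"],1),"gap",round(float(s["finger_gap"]),4))
    print("xyz",np.round(M.T@(np.array(tgt)-s["tcp_pos"]),4))
    if yaw is not None:
        a=np.radians(yaw); D=np.array([[np.cos(a),np.sin(a),0],[np.sin(a),-np.cos(a),0],[0,0,-1]]).T.T
        print("twist",np.round(R.from_matrix(M.T@D).as_rotvec(),4))
E
python3 - <<'E'
from h import *
from workcell import env
to(env,(.542,.102,.12),80.2)
E
```

```text
t 0.1 tcp [0.1751 0.5472 0.1984] F [-0.6  0.5 -0.2] gap 0.0853
xyz [-0.312   0.4852  0.0788]
twist [-0.0004  0.0016 -0.1388]
```

>>> servo_tool(targets=[{"xyz": [-0.024,0.037,0],"twist": [0,0,-0.02],"jaw": 0.6},{"xyz": [-0.048,0.074,0],"twist": [0,0,-0.04],"jaw": 0.6},{"xyz": [-0.072,0.111,0],"twist": [0,0,-0.06],"jaw": 0.6},{"xyz": [-0.096,0.148,0],"twist": [0,0,-0.08],"jaw": 0.6},{"xyz": [-0.12,0.186,0],"twist": [0,0,-0.1],"jaw": 0.6},{"xyz": [-0.144,0.223,0],"twist": [0,0,-0.12],"jaw": 0.6},{"xyz": [-0.168,0.26,0],"twist": [0,0,-0.139],"jaw": 0.6},{"xyz": [-0.192,0.297,0],"twist": [0,0,-0.139],"jaw": 0.6},{"xyz": [-0.216,0.335,0.02],"twist": [0,0,-0.139],"jaw": 0.6},{"xyz": [-0.24,0.372,0.04],"twist": [0,0,-0.139],"jaw": 0.6},{"xyz": [-0.264,0.41,0.06],"twist": [0,0,-0.139],"jaw": 0.6},{"xyz": [-0.288,0.447,0.0788],"twist": [0,0,-0.139],"jaw": 0.6}])

```text
clock: 1.1
tcp_pos: [0.4866, 0.1687, 0.1381]
orientation: [0.0, 0.765, 0.644, 0.0]
wrist_force: [0.4, 0.8, 0.6]
finger_gap: 0.0514
```

Run:
```python
from h import *
from workcell import env
to(env,(.542,.102,.12),80.2)
```

```text
t 1.1 tcp [0.4866 0.1687 0.1381] F [0.4 0.8 0.6] gap 0.0514
xyz [-0.0563  0.066   0.0181]
twist [ 0.0002 -0.0002 -0.    ]
```

>>> servo_tool(targets=[{"xyz": [-0.024,0.038,0.0],"twist": [0,0,0],"jaw": 0.6},{"xyz": [-0.024,0.038,0.0],"twist": [0,0,0],"jaw": 0.6},{"xyz": [-0.024,0.038,0.0],"twist": [0,0,0],"jaw": 0.6},{"xyz": [-0.024,0.038,0.0],"twist": [0,0,0],"jaw": 0.6}])

```text
clock: 1.43
tcp_pos: [0.5185, 0.1402, 0.1384]
orientation: [-0.001, 0.765, 0.644, -0.001]
wrist_force: [-0.2, 0.1, -0.4]
finger_gap: 0.0511
```

Run:
```python
from h import *
from workcell import env
c=env.read_camera("wrist"); cv2.imwrite("pics/w1.png",c["color"][:,:,::-1]); P=cloud(c)
m=(c["depth"]>0)&(P[...,2]>.072)&(P[...,2]<.09)
k,l,st,ce=cv2.connectedComponentsWithStats(m.astype(np.uint8))
for i in range(1,k):
    if st[i,4]>100: Q=P[l==i]; print(ce[i].round(),rect(Q),Q.mean(0).round(4))
to(env,(.542,.102,.12),80.2)
```

```text
[263. 287.] (array([542.7, 102.3]), array([12.3, 24. ]), 80.0, 828) [0.5414 0.103  0.0797]
[  8. 289.] (array([516.9, -52.3]), array([ 8.6, 23.8]), 77.7, 674) [ 0.517  -0.0505  0.078 ]
[133. 290.] (array([531.3,  23.8]), array([12.8, 24.5]), 79.3, 957) [0.53   0.0253 0.0792]
t 1.48 tcp [0.5182 0.1409 0.1387] F [-0.4 -0.6  0.8] gap 0.0515
xyz [-0.0343  0.0301  0.0187]
twist [-0.0012 -0.0001  0.0007]
```

View pics/w1.png

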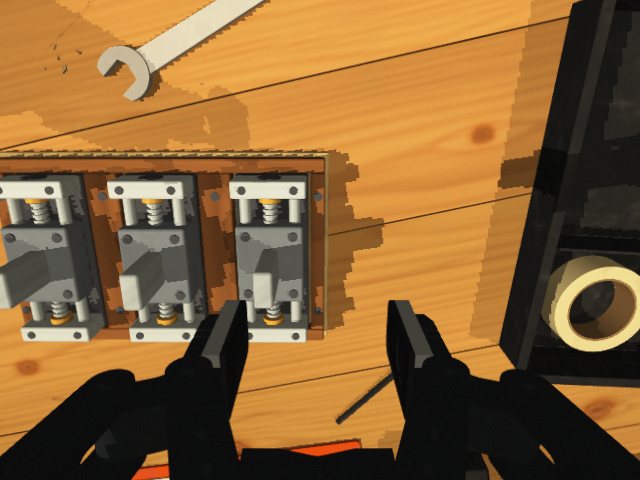

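The wrist view shows the left tab at (263,287) with the open fingers beside it. The depth fit from this camera agrees with the top camera to about 1 mm.

>>> servo_tool(targets=[{"xyz": [-0.0172,0.0152,0],"twist": [0,0,0],"jaw": 0.5},{"xyz": [-0.0343,0.0305,0.0],"twist": [0,0,0],"jaw": 0.5},{"xyz": [-0.0343,0.0305,0.0],"twist": [0,0,0],"jaw": 0.5},{"xyz": [-0.0343,0.0305,0.02],"twist": [0,0,0],"jaw": 0.5},{"xyz": [-0.0343,0.0305,0.045],"twist": [0,0,0],"jaw": 0.5},{"xyz": [-0.0343,0.0305,0.07],"twist": [0,0,0],"jaw": 0.5},{"xyz": [-0.0343,0.0305,0.085],"twist": [0,0,0],"jaw": 0.5},{"xyz": [-0.0343,0.0305,0.089],"twist": [0,0,0],"jaw": 0.5},{"xyz": [-0.0343,0.0305,0.089],"twist": [0,0,0],"jaw": 0.5}])

```text
clock: 2.23
tcp_pos: [0.5413, 0.1028, 0.049]
orientation: [-0.001, 0.764, 0.645, -0.001]
wrist_force: [0.6, 0.6, 0.1]
finger_gap: 0.0429
```

Run:
```python
from h import *
from workcell import env
to(env,(.5425,.1022,.049),80.2)
```

```text
t 2.23 tcp [0.5413 0.1028 0.049 ] F [0.6 0.6 0.1] gap 0.0429
xyz [-0.0004  0.0013  0.    ]
twist [-0.0028  0.0003  0.0023]
```

>>> servo_tool(squeeze=60, targets=[{"xyz": [0,0,0],"twist": [0,0,0],"jaw": 0.0},{"xyz": [0,0,0],"twist": [0,0,0],"jaw": 0.0},{"xyz": [0,0,0],"twist": [0,0,0],"jaw": 0.0},{"xyz": [0,0,0],"twist": [0,0,0],"jaw": 0.0},{"xyz": [0,0,0],"twist": [0,0,0],"jaw": 0.0},{"xyz": [0,0,0],"twist": [0,0,0],"jaw": 0.0}])

```text
clock: 2.73
tcp_pos: [0.5437, 0.1013, 0.0503]
orientation: [0.0, 0.765, 0.644, 0.0]
wrist_force: [0.0, -1.2, -0.4]
finger_gap: 0.0001
```

The gap reads 0, so the fingers closed on nothing. I'll look before doing anything else.

Run:
```python
from h import *
from workcell import env
s=env.get_state(); print(s["finger_gap"],s["wrist_force"],s["ft_torque"],s["tcp_pos"])
a=env.read_camera("wrist");b=env.read_camera("scene")
x=b["color"][180:380,220:460]
im=np.hstack([cv2.resize(a["color"],(480,360)),cv2.resize(x,(320,266),interpolation=2)[:, :] if 0 else np.pad(cv2.resize(x,(320,267)),((0,93),(0,0),(0,0)))])
cv2.imwrite("pics/m2.png",im[:,:,::-1])
```

```text
0.00010327546886524909 [ 0.00957321 -1.16133705 -0.43296508] [ 0.02488237 -0.01711975  0.00839184] [0.5436863  0.10130148 0.05031421]
```

View pics/m2.png

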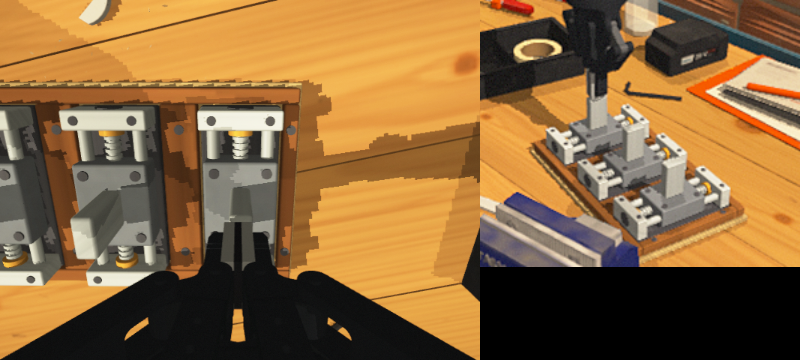

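Run:
```python
from h import *
from workcell import env
for n in ("scene","wrist","top"):
    c=env.read_camera(n); np.savez(n+"3.npz",**c); P=cloud(c); g=c["color"].max(2)
    for nm,m in (("dark",g<60),("light",g>=60)):
        m=m&(c["depth"]>0)&(np.linalg.norm(P[...,:2]-[.5427,.1022],axis=-1)<.05)&(P[...,2]>.047)
        for z in np.arange(.047,.12,.008):
            Q=P[m&(P[...,2]>=z)&(P[...,2]<z+.008)]
            if len(Q)>5: print(n,nm,round(z,3),len(Q),"x",np.percentile(Q[:,0],[2,50,98]).round(4),"y",np.percentile(Q[:,1],[2,50,98]).round(4))
```

```text
scene dark 0.087 30 x [0.5329 0.5362 0.5459] y [0.0883 0.0924 0.1077]
scene dark 0.095 44 x [0.5321 0.5367 0.5455] y [0.0878 0.091  0.1064]
scene dark 0.103 48 x [0.5314 0.5373 0.5456] y [0.0877 0.0908 0.1076]
scene dark 0.111 36 x [0.5324 0.5367 0.5454] y [0.0886 0.0912 0.1065]
scene dark 0.119 31 x [0.5285 0.5318 0.5382] y [0.0883 0.0976 0.1164]
scene light 0.047 56 x [0.5306 0.5395 0.5535] y [0.0955 0.0991 0.1097]
scene light 0.055 66 x [0.5303 0.5404 0.5543] y [0.0956 0.0986 0.1107]
scene light 0.063 71 x [0.531  0.5387 0.5531] y [0.095  0.099  0.1102]
scene light 0.071 70 x [0.5316 0.5384 0.5539] y [0.0954 0.0987 0.1099]
scene light 0.079 46 x [0.5324 0.5384 0.5516] y [0.0943 0.0978 0.1109]
scene light 0.087 30 x [0.53   0.5338 0.5484] y [0.0884 0.0978 0.1105]
scene light 0.095 26 x [0.5304 0.533  0.5472] y [0.0881 0.099  0.1105]
scene light 0.103 25 x [0.5305 0.533  0.547 ] y [0.0878 0.099  0.1107]
scene light 0.111 31 x [0.5311 0.5333 0.547 ] y [0.0875 0.0997 0.1142]
wrist dark 0.079 22 x [0.5313 0.5318 0.5323] y [0.1011 0.1027 0.1043]
wrist dark 0.087 407 x [0.5312 0.5341 0.5
[... 334 characters left out ...]
81 x [0.5306 0.5316 0.5337] y [0.0985 0.1043 0.1096]
wrist light 0.055 200 x [0.5307 0.5316 0.5336] y [0.0982 0.1042 0.1097]
wrist light 0.063 233 x [0.5307 0.5316 0.5336] y [0.0984 0.1045 0.1097]
wrist light 0.071 292 x [0.5306 0.5317 0.536 ] y [0.0984 0.1044 0.1096]
wrist light 0.079 298 x [0.5307 0.5327 0.5354] y [0.0971 0.104  0.1092]
wrist light 0.087 303 x [0.5303 0.5317 0.5331] y [0.0963 0.1008 0.109 ]
wrist light 0.095 348 x [0.5303 0.5318 0.5333] y [0.0958 0.101  0.109 ]
wrist light 0.103 412 x [0.5302 0.5316 0.5332] y [0.0964 0.101  0.109 ]
wrist light 0.111 536 x [0.5303 0.5319 0.5349] y [0.0966 0.1041 0.109 ]
wrist light 0.119 135 x [0.5281 0.5324 0.5534] y [0.082  0.1005 0.1141]
```

Run:
```python
from h import *
for n in ("scene","wrist"):
    c=dict(np.load(n+"3.npz")); P=cloud(c)
    for y0,y1 in ((.088,.0945),(.111,.116)):
        m=(c["depth"]>0)&(P[...,0]>.526)&(P[...,0]<.556)&(P[...,1]>y0)&(P[...,1]<y1)&(P[...,2]>.05)&(P[...,2]<.12)
        print(n,y0,m.sum(),np.sort(P[m][:,2])[:12].round(4))
c=dict(np.load("wrist3.npz")); print(c["eye"],rot(c["attitude"]).round(3))
```

```text
scene 0.088 131 [0.0725 0.083  0.0854 0.0877 0.088  0.0882 0.0885 0.0892 0.0895 0.0898
 0.0902 0.0904]
scene 0.111 4 [0.0544 0.061  0.107  0.118 ]
wrist 0.088 714 [0.0883 0.0884 0.0884 0.0884 0.0884 0.0886 0.0888 0.0888 0.0888 0.0889
 0.089  0.0891]
wrist 0.111 531 [0.0882 0.0887 0.0887 0.0888 0.0888 0.0888 0.0889 0.089  0.089  0.0891
 0.0892 0.0895]
[0.46435418 0.11430291 0.22419633] [[ 0.17   0.937  0.305]
 [ 0.985 -0.162 -0.052]
 [ 0.001  0.31  -0.951]]
```

The camera clouds put the shut fingertips at about z 0.083, just above the tab top at 0.080, while the TCP reads 0.050. xy agrees. The reported TCP z therefore looks about 32 mm too low compared with the cameras. I'll open and go down gently while watching the force.

>>> servo_tool(targets=[{"xyz": [0,0,0],"twist": [0,0,0],"jaw": 0.5},{"xyz": [0,0,0],"twist": [0,0,0],"jaw": 0.5},{"xyz": [0,0,0],"twist": [0,0,0],"jaw": 0.5},{"xyz": [0,0,0],"twist": [0,0,0],"jaw": 0.5},{"xyz": [0,0,0.008],"twist": [0,0,0],"jaw": 0.5},{"xyz": [0,0,0.016],"twist": [0,0,0],"jaw": 0.5},{"xyz": [0,0,0.02],"twist": [0,0,0],"jaw": 0.5},{"xyz": [0,0,0.02],"twist": [0,0,0],"jaw": 0.5}])

```text
clock: 3.65
tcp_pos: [0.5419, 0.1013, 0.028]
orientation: [-0.001, 0.765, 0.644, -0.001]
wrist_force: [-0.1, -0.1, -0.2]
finger_gap: 0.0426
```

Run:
```python
from h import *
from workcell import env
to(env,(.5425,.1022,.02),80.2)
a=env.read_camera("wrist");b=env.read_camera("scene");np.savez("wrist4.npz",**a);np.savez("scene4.npz",**b)
for n,c in(("w",a),("s",b)):
    P=cloud(c);g=c["color"].max(2)
    m=(c["depth"]>0)&(abs(P[...,0]-.543)<.06)&(abs(P[...,1]-.102)<.06)
    for z in np.arange(.06,.17,.01):
        Q=P[m&(P[...,2]>=z)&(P[...,2]<z+.01)]
        if len(Q)>5: print(n,round(z,3),len(Q),"x",np.percentile(Q[:,0],[2,98]).round(4),"y",np.percentile(Q[:,1],[2,98]).round(4))
x=b["color"][150:350,210:450]
cv2.imwrite("pics/m4.png",np.hstack([cv2.resize(a["color"],(400,300)),cv2.resize(x,(360,300))])[:,:,::-1])
```

```text
t 3.65 tcp [0.5419 0.1013 0.028 ] F [-0.1 -0.1 -0.2] gap 0.0426
xyz [0.001  0.0005 0.008 ]
twist [-0.003   0.0006  0.0003]
w 0.06 1044 x [0.5258 0.5523] y [0.0718 0.1323]
w 0.07 2536 x [0.5257 0.5537] y [0.069  0.1352]
w 0.08 3647 x [0.5258 0.5536] y [0.0692 0.1352]
w 0.09 2695 x [0.5257 0.5539] y [0.0702 0.1342]
w 0.1 3011 x [0.5212 0.5424] y [0.0563 0.1498]
w 0.11 13799 x [0.5202 0.5577] y [0.0494 0.154 ]
w 0.12 7922 x [0.5197 0.5576] y [0.0472 0.1584]
w 0.13 15266 x [0.5194 0.542 ] y [0.0453 0.1602]
w 0.14 6152 x [0.5195 0.5392] y [0.0464 0.1597]
s 0.06 102 x [0.5276 0.5456] y [0.0724 0.1306]
s 0.07 195 x [0.5272 0.5556] y [0.067  0.1302]
s 0.08 172 x [0.5269 0.5564] y [0.0666 0.1301]
s 0.09 148 x [0.5272 0.5562] y [0.0671 0.1323]
s 0.1 113 x [0.5228 0.5518] y [0.0531 0.1483]
s 0.11 239 x [0.5214 0.5522] y [0.0471 0.1527]
s 0.12 184 x [0.5208 0.5441] y [0.0445 0.1578]
s 0.13 263 x [0.5206 0.5455] y [0.0425 0.1575]
s 0.14 224 x [0.5201 0.5457] y [0.0423 0.1571]
s 0.15 209 x [0.5196 0.5466] y [0.0438 0.1589]
s 0.16 317 x [0.5198 0.5414] y [0.0433 0.1512]
s 0.17 160 x [0.525  0.5436] y [0.0597 0.1088]
```

View pics/m4.png

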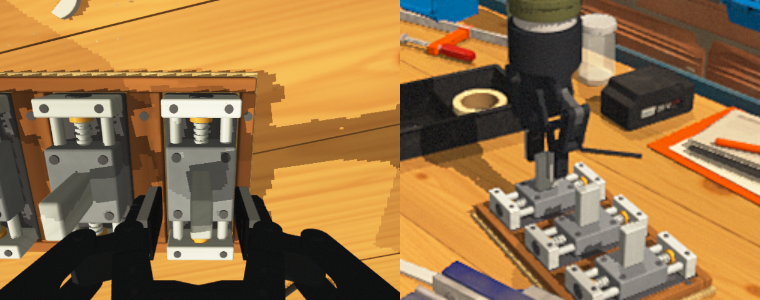

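The fingers now straddle the left tab, with tips at about z 0.065. I'll go 9 mm lower and close.

>>> servo_tool(squeeze=60, targets=[{"xyz": [0,0,0.005],"twist": [0,0,0],"jaw": 0.5},{"xyz": [0,0,0.009],"twist": [0,0,0],"jaw": 0.5},{"xyz": [0,0,0.009],"twist": [0,0,0],"jaw": 0},{"xyz": [0,0,0.009],"twist": [0,0,0],"jaw": 0},{"xyz": [0,0,0.009],"twist": [0,0,0],"jaw": 0},{"xyz": [0,0,0.009],"twist": [0,0,0],"jaw": 0},{"xyz": [0,0,0.009],"twist": [0,0,0],"jaw": 0}])

```text
clock: 4.33
tcp_pos: [0.5434, 0.1017, 0.0208]
orientation: [-0.0, 0.765, 0.644, 0.0]
wrist_force: [0.3, 2.2, -2.7]
finger_gap: 0.0114
```

>>> servo_tool(targets=[{"xyz": [0,-0.001,0],"twist": [0,0,0],"jaw": 0},{"xyz": [0,-0.002,0],"twist": [0,0,0],"jaw": 0},{"xyz": [0,-0.003,0],"twist": [0,0,0],"jaw": 0},{"xyz": [0,-0.004,0],"twist": [0,0,0],"jaw": 0},{"xyz": [0,-0.005,0],"twist": [0,0,0],"jaw": 0},{"xyz": [0,-0.006,0],"twist": [0,0,0],"jaw": 0},{"xyz": [0,-0.006,0],"twist": [0,0,0],"jaw": 0}])

```text
clock: 4.92
tcp_pos: [0.5374, 0.1019, 0.0207]
orientation: [0.0, 0.765, 0.644, -0.0]
wrist_force: [0.9, 0.3, -4.7]
finger_gap: 0.0109
```

>>> servo_tool(targets=[{"xyz": [0,-0.001,0],"twist": [0,0,0],"jaw": 0},{"xyz": [0,-0.002,0],"twist": [0,0,0],"jaw": 0},{"xyz": [0,-0.003,0],"twist": [0,0,0],"jaw": 0},{"xyz": [0,-0.004,0],"twist": [0,0,0],"jaw": 0},{"xyz": [0,-0.004,0],"twist": [0,0,0],"jaw": 0}])

```text
clock: 5.33
tcp_pos: [0.5368, 0.1021, 0.0216]
orientation: [0.003, 0.765, 0.644, 0.002]
wrist_force: [8.1, -2.8, -8.6]
finger_gap: 0.011
```

>>> servo_tool(targets=[{"xyz": [0,-0.001,0],"twist": [0,0,0],"jaw": 0},{"xyz": [0,-0.002,0],"twist": [0,0,0],"jaw": 0},{"xyz": [0,-0.003,0],"twist": [0,0,0],"jaw": 0},{"xyz": [0,-0.004,0],"twist": [0,0,0],"jaw": 0},{"xyz": [0,-0.005,0],"twist": [0,0,0],"jaw": 0},{"xyz": [0,-0.005,0],"twist": [0,0,0],"jaw": 0}])

```text
clock: 5.83
tcp_pos: [0.5353, 0.1025, 0.023]
orientation: [0.005, 0.765, 0.644, 0.004]
wrist_force: [12.1, -4.5, -6.9]
finger_gap: 0.0111
```

>>> servo_tool(targets=[{"xyz": [0,0.003,0],"twist": [0,0,0],"jaw": 0},{"xyz": [0,0.006,0],"twist": [0,0,0],"jaw": 0},{"xyz": [0,0.008,0],"twist": [0,0,0],"jaw": 0},{"xyz": [0,0.009,0],"twist": [0,0,0],"jaw": 0},{"xyz": [0,0.01,0],"twist": [0,0,0],"jaw": 0},{"xyz": [0,0.011,0],"twist": [0,0,0],"jaw": 0},{"xyz": [0,0.012,0],"twist": [0,0,0],"jaw": 0},{"xyz": [0,0.013,0],"twist": [0,0,0],"jaw": 0},{"xyz": [0,0.014,0],"twist": [0,0,0],"jaw": 0},{"xyz": [0,0.014,0],"twist": [0,0,0],"jaw": 0}])

```text
clock: 6.67
tcp_pos: [0.5424, 0.1014, 0.0208]
orientation: [0.0, 0.765, 0.644, -0.0]
wrist_force: [-0.9, -0.7, 2.5]
finger_gap: 0.0111
```

>>> servo_tool(targets=[{"xyz": [0,0.001,0],"twist": [0,0,0],"jaw": 0},{"xyz": [0,0.002,0],"twist": [0,0,0],"jaw": 0},{"xyz": [0,0.003,0],"twist": [0,0,0],"jaw": 0},{"xyz": [0,0.004,0],"twist": [0,0,0],"jaw": 0},{"xyz": [0,0.005,0],"twist": [0,0,0],"jaw": 0},{"xyz": [0,0.006,0],"twist": [0,0,0],"jaw": 0},{"xyz": [0,0.006,0],"twist": [0,0,0],"jaw": 0}])

```text
clock: 7.25
tcp_pos: [0.5483, 0.1005, 0.0207]
orientation: [-0.0, 0.765, 0.644, -0.0]
wrist_force: [-1.4, -1.3, 2.4]
finger_gap: 0.0114
```

>>> servo_tool(targets=[{"xyz": [0,0.001,0],"twist": [0,0,0],"jaw": 0},{"xyz": [0,0.002,0],"twist": [0,0,0],"jaw": 0},{"xyz": [0,0.003,0],"twist": [0,0,0],"jaw": 0},{"xyz": [0,0.004,0],"twist": [0,0,0],"jaw": 0},{"xyz": [0,0.005,0],"twist": [0,0,0],"jaw": 0},{"xyz": [0,0.006,0],"twist": [0,0,0],"jaw": 0},{"xyz": [0,0.006,0],"twist": [0,0,0],"jaw": 0}])

```text
clock: 7.83
tcp_pos: [0.5509, 0.1003, 0.0207]
orientation: [-0.002, 0.765, 0.644, -0.002]
wrist_force: [-9.9, 0.6, 8.7]
finger_gap: 0.0114
```

>>> servo_tool(targets=[{"xyz": [0,0.001,0],"twist": [0,0,0],"jaw": 0},{"xyz": [0,0.002,0],"twist": [0,0,0],"jaw": 0},{"xyz": [0,0.003,0],"twist": [0,0,0],"jaw": 0},{"xyz": [0,0.004,0],"twist": [0,0,0],"jaw": 0},{"xyz": [0,0.004,0],"twist": [0,0,0],"jaw": 0}])

```text
clock: 8.25
tcp_pos: [0.5508, 0.1003, 0.0206]
orientation: [-0.005, 0.764, 0.645, -0.004]
wrist_force: [-19.7, 3.1, 18.2]
finger_gap: 0.0114
```

Left slide: it stops at x 0.5368 on the pull and 0.5508 on the push, which is about 14.3 mm including bay clearance. I'll release it and go to the middle.

>>> servo_tool(targets=[{"xyz": [0,-0.004,0],"twist": [0,0,0],"jaw": 0},{"xyz": [0,-0.008,0],"twist": [0,0,0],"jaw": 0},{"xyz": [0,-0.008,0],"twist": [0,0,0],"jaw": 0.45},{"xyz": [0,-0.008,0],"twist": [0,0,0],"jaw": 0.45},{"xyz": [0,-0.008,0],"twist": [0,0,0],"jaw": 0.45},{"xyz": [0,-0.008,0],"twist": [0,0,0],"jaw": 0.45},{"xyz": [0,-0.008,-0.03],"twist": [0,0,0],"jaw": 0.45},{"xyz": [0,-0.008,-0.055],"twist": [0,0,0],"jaw": 0.45},{"xyz": [-0.02,-0.008,-0.055],"twist": [0,0,0],"jaw": 0.45},{"xyz": [-0.045,-0.008,-0.055],"twist": [0,0,0],"jaw": 0.45},{"xyz": [-0.078,-0.012,-0.055],"twist": [0,0,0],"jaw": 0.45},{"xyz": [-0.078,-0.014,-0.055],"twist": [0,0,0],"jaw": 0.45}])

```text
clock: 9.25
tcp_pos: [0.5308, 0.0204, 0.076]
orientation: [0.001, 0.766, 0.643, -0.0]
wrist_force: [-1.1, 0.0, 0.6]
finger_gap: 0.0387
```

Run:
```python
from h import *
from workcell import env
to(env,(.5313,.0236,.02),80.2)
c=env.read_camera("top");P=cloud(c)
m=(c["depth"]>0)&(P[...,2]>.072)&(P[...,2]<.086)&(P[...,0]>.48)&(abs(P[...,1])<.15)
k,l,st,ce=cv2.connectedComponentsWithStats(m.astype(np.uint8))
for i in range(1,k):
    if st[i,4]>15: Q=P[l==i]; print(ce[i].round(),rect(Q))
to(env,(.5313,.0236,.02),80.2)
```

```text
t 9.25 tcp [0.5308 0.0204 0.076 ] F [-1.1  0.   0.6] gap 0.0387
xyz [ 0.0034 -0.0002  0.056 ]
twist [ 0.0007  0.0018 -0.0038]
[472.  18.] (array([ 978.5, -143.2]), array([15.4,  7.3]), 69.2, 38)
[352. 242.] (array([548.1,  99.8]), array([11.9, 24.4]), 79.9, 96)
[394. 256.] (array([520.4,  26.8]), array([11.1,  4.5]), 44.9, 19)
t 9.3 tcp [0.5306 0.0223 0.0759] F [-0.5  0.2 -0.6] gap 0.0382
xyz [0.0014 0.0004 0.0559]
twist [ 0.      0.0001 -0.0037]
```

>>> servo_tool(squeeze=60, targets=[{"xyz": [0.0015,0,0.015],"twist": [0,0,0],"jaw": 0.45},{"xyz": [0.0015,0,0.03],"twist": [0,0,0],"jaw": 0.45},{"xyz": [0.0015,0,0.045],"twist": [0,0,0],"jaw": 0.45},{"xyz": [0.0015,0,0.055],"twist": [0,0,0],"jaw": 0.45},{"xyz": [0.0015,0,0.058],"twist": [0,0,0],"jaw": 0.45},{"xyz": [0.0015,0,0.058],"twist": [0,0,0],"jaw": 0},{"xyz": [0.0015,0,0.058],"twist": [0,0,0],"jaw": 0},{"xyz": [0.0015,0,0.058],"twist": [0,0,0],"jaw": 0},{"xyz": [0.0015,0,0.058],"twist": [0,0,0],"jaw": 0},{"xyz": [0.0015,0,0.058],"twist": [0,0,0],"jaw": 0}])

```text
clock: 10.13
tcp_pos: [0.5315, 0.0258, 0.0181]
orientation: [0.0, 0.765, 0.644, 0.0]
wrist_force: [0.6, -1.2, -4.0]
finger_gap: 0.0108
```

>>> servo_tool(targets=[{"xyz": [0,-0.001,0],"twist": [0,0,0],"jaw": 0},{"xyz": [0,-0.002,0],"twist": [0,0,0],"jaw": 0},{"xyz": [0,-0.003,0],"twist": [0,0,0],"jaw": 0},{"xyz": [0,-0.004,0],"twist": [0,0,0],"jaw": 0},{"xyz": [0,-0.005,0],"twist": [0,0,0],"jaw": 0},{"xyz": [0,-0.006,0],"twist": [0,0,0],"jaw": 0},{"xyz": [0,-0.006,0],"twist": [0,0,0],"jaw": 0}])

```text
clock: 10.72
tcp_pos: [0.5266, 0.0268, 0.0182]
orientation: [0.001, 0.765, 0.644, 0.001]
wrist_force: [4.6, -0.2, -3.5]
finger_gap: 0.0109
```

>>> servo_tool(targets=[{"xyz": [0,-0.001,0],"twist": [0,0,0],"jaw": 0},{"xyz": [0,-0.002,0],"twist": [0,0,0],"jaw": 0},{"xyz": [0,-0.003,0],"twist": [0,0,0],"jaw": 0},{"xyz": [0,-0.003,0],"twist": [0,0,0],"jaw": 0}])

```text
clock: 11.05
tcp_pos: [0.5262, 0.0268, 0.0188]
orientation: [0.003, 0.765, 0.644, 0.002]
wrist_force: [8.7, -2.4, -6.3]
finger_gap: 0.0113
```

>>> servo_tool(targets=[{"xyz": [0,-0.001,0],"twist": [0,0,0],"jaw": 0},{"xyz": [0,-0.002,0],"twist": [0,0,0],"jaw": 0},{"xyz": [0,-0.003,0],"twist": [0,0,0],"jaw": 0},{"xyz": [0,-0.003,0],"twist": [0,0,0],"jaw": 0}])

```text
clock: 11.38
tcp_pos: [0.5255, 0.0268, 0.0196]
orientation: [0.004, 0.765, 0.644, 0.003]
wrist_force: [11.7, -2.3, -6.0]
finger_gap: 0.0107
```

>>> servo_tool(targets=[{"xyz": [0,0.003,0],"twist": [0,0,0],"jaw": 0},{"xyz": [0,0.005,0],"twist": [0,0,0],"jaw": 0},{"xyz": [0,0.007,0],"twist": [0,0,0],"jaw": 0},{"xyz": [0,0.008,0],"twist": [0,0,0],"jaw": 0},{"xyz": [0,0.009,0],"twist": [0,0,0],"jaw": 0},{"xyz": [0,0.01,0],"twist": [0,0,0],"jaw": 0},{"xyz": [0,0.011,0],"twist": [0,0,0],"jaw": 0},{"xyz": [0,0.012,0],"twist": [0,0,0],"jaw": 0},{"xyz": [0,0.013,0],"twist": [0,0,0],"jaw": 0},{"xyz": [0,0.013,0],"twist": [0,0,0],"jaw": 0}])

```text
clock: 12.22
tcp_pos: [0.5326, 0.0255, 0.018]
orientation: [0.0, 0.765, 0.644, 0.0]
wrist_force: [-1.1, -2.2, 4.3]
finger_gap: 0.0109
```

>>> servo_tool(targets=[{"xyz": [0,0.001,0],"twist": [0,0,0],"jaw": 0},{"xyz": [0,0.002,0],"twist": [0,0,0],"jaw": 0},{"xyz": [0,0.003,0],"twist": [0,0,0],"jaw": 0},{"xyz": [0,0.004,0],"twist": [0,0,0],"jaw": 0},{"xyz": [0,0.005,0],"twist": [0,0,0],"jaw": 0},{"xyz": [0,0.005,0],"twist": [0,0,0],"jaw": 0}])

```text
clock: 12.72
tcp_pos: [0.5325, 0.0254, 0.0179]
orientation: [-0.003, 0.765, 0.644, -0.003]
wrist_force: [-14.1, -0.6, 16.3]
finger_gap: 0.0109
```

Middle slide: stops at x 0.5263 and 0.5325, about 6.3 mm. Now the right one.

>>> servo_tool(targets=[{"xyz": [0,-0.003,0],"twist": [0,0,0],"jaw": 0},{"xyz": [0,-0.006,0],"twist": [0,0,0],"jaw": 0},{"xyz": [0,-0.006,0],"twist": [0,0,0],"jaw": 0.45},{"xyz": [0,-0.006,0],"twist": [0,0,0],"jaw": 0.45},{"xyz": [0,-0.006,0],"twist": [0,0,0],"jaw": 0.45},{"xyz": [0,-0.006,0],"twist": [0,0,0],"jaw": 0.45},{"xyz": [0,-0.006,-0.03],"twist": [0,0,0],"jaw": 0.45},{"xyz": [0,-0.006,-0.058],"twist": [0,0,0],"jaw": 0.45},{"xyz": [-0.02,-0.006,-0.058],"twist": [0,0,0],"jaw": 0.45},{"xyz": [-0.045,-0.006,-0.058],"twist": [0,0,0],"jaw": 0.45},{"xyz": [-0.079,-0.008,-0.058],"twist": [0,0,0],"jaw": 0.45},{"xyz": [-0.079,-0.01,-0.058],"twist": [0,0,0],"jaw": 0.45}])

```text
clock: 13.72
tcp_pos: [0.514, -0.0555, 0.076]
orientation: [0.001, 0.766, 0.643, -0.0]
wrist_force: [0.7, 0.1, -0.5]
finger_gap: 0.0385
```

Run:
```python
from h import *
from workcell import env
c=env.read_camera("wrist");P=cloud(c)
m=(c["depth"]>0)&(P[...,2]>.074)&(P[...,2]<.084)&(P[...,0]>.48)&(abs(P[...,1])<.15)&(c["color"].max(2)>60)
k,l,st,ce=cv2.connectedComponentsWithStats(m.astype(np.uint8))
for i in range(1,k):
    if st[i,4]>80: Q=P[l==i]; print(ce[i].round(),rect(Q))
to(env,(.516,-.054,.018),80.2)
```

```text
[319. 290.] (array([516.1, -55.5]), array([11.9, 23.8]), 80.3, 1409)
[502. 290.] (array([530.7,  24.9]), array([12.5, 24.8]), 81.1, 1641)
t 13.77 tcp [ 0.5135 -0.0534  0.0758] F [-0.5  0.1  0.7] gap 0.0383
xyz [-0.0001  0.0026  0.0578]
twist [-0.0001  0.0001 -0.0037]
```

>>> servo_tool(squeeze=60, targets=[{"xyz": [-0.0015,0.0028,0.015],"twist": [0,0,0],"jaw": 0.45},{"xyz": [-0.0015,0.0028,0.03],"twist": [0,0,0],"jaw": 0.45},{"xyz": [-0.0015,0.0028,0.045],"twist": [0,0,0],"jaw": 0.45},{"xyz": [-0.0015,0.0028,0.055],"twist": [0,0,0],"jaw": 0.45},{"xyz": [-0.0015,0.0028,0.058],"twist": [0,0,0],"jaw": 0.45},{"xyz": [-0.0015,0.0028,0.058],"twist": [0,0,0],"jaw": 0},{"xyz": [-0.0015,0.0028,0.058],"twist": [0,0,0],"jaw": 0},{"xyz": [-0.0015,0.0028,0.058],"twist": [0,0,0],"jaw": 0},{"xyz": [-0.0015,0.0028,0.058],"twist": [0,0,0],"jaw": 0},{"xyz": [-0.0015,0.0028,0.058],"twist": [0,0,0],"jaw": 0}])

```text
clock: 14.6
tcp_pos: [0.5167, -0.0533, 0.0181]
orientation: [0.0, 0.765, 0.644, 0.0]
wrist_force: [0.5, -1.1, -3.8]
finger_gap: 0.0113
```

>>> servo_tool(targets=[{"xyz": [0,-0.001,0],"twist": [0,0,0],"jaw": 0},{"xyz": [0,-0.002,0],"twist": [0,0,0],"jaw": 0},{"xyz": [0,-0.003,0],"twist": [0,0,0],"jaw": 0},{"xyz": [0,-0.004,0],"twist": [0,0,0],"jaw": 0},{"xyz": [0,-0.005,0],"twist": [0,0,0],"jaw": 0},{"xyz": [0,-0.006,0],"twist": [0,0,0],"jaw": 0},{"xyz": [0,-0.006,0],"twist": [0,0,0],"jaw": 0}])

```text
clock: 15.18
tcp_pos: [0.5105, -0.0523, 0.0181]
orientation: [0.0, 0.765, 0.644, 0.0]
wrist_force: [-0.3, -1.1, -0.4]
finger_gap: 0.0111
```

>>> servo_tool(targets=[{"xyz": [0,-0.001,0],"twist": [0,0,0],"jaw": 0},{"xyz": [0,-0.002,0],"twist": [0,0,0],"jaw": 0},{"xyz": [0,-0.003,0],"twist": [0,0,0],"jaw": 0},{"xyz": [0,-0.004,0],"twist": [0,0,0],"jaw": 0},{"xyz": [0,-0.005,0],"twist": [0,0,0],"jaw": 0},{"xyz": [0,-0.005,0],"twist": [0,0,0],"jaw": 0}])

```text
clock: 15.68
tcp_pos: [0.5065, -0.0516, 0.0181]
orientation: [0.001, 0.765, 0.644, 0.001]
wrist_force: [3.4, -0.7, -2.3]
finger_gap: 0.011
```

>>> servo_tool(targets=[{"xyz": [0,-0.001,0],"twist": [0,0,0],"jaw": 0},{"xyz": [0,-0.002,0],"twist": [0,0,0],"jaw": 0},{"xyz": [0,-0.003,0],"twist": [0,0,0],"jaw": 0},{"xyz": [0,-0.003,0],"twist": [0,0,0],"jaw": 0}])

```text
clock: 16.02
tcp_pos: [0.5062, -0.0516, 0.0186]
orientation: [0.002, 0.765, 0.644, 0.002]
wrist_force: [10.1, -0.6, -5.6]
finger_gap: 0.011
```

>>> servo_tool(targets=[{"xyz": [0,-0.001,0],"twist": [0,0,0],"jaw": 0},{"xyz": [0,-0.002,0],"twist": [0,0,0],"jaw": 0},{"xyz": [0,-0.003,0],"twist": [0,0,0],"jaw": 0},{"xyz": [0,-0.003,0],"twist": [0,0,0],"jaw": 0}])

```text
clock: 16.35
tcp_pos: [0.5054, -0.0516, 0.0193]
orientation: [0.004, 0.765, 0.644, 0.003]
wrist_force: [12.4, -0.9, -4.7]
finger_gap: 0.011
```

>>> servo_tool(targets=[{"xyz": [0,0.003,0],"twist": [0,0,0],"jaw": 0},{"xyz": [0,0.006,0],"twist": [0,0,0],"jaw": 0},{"xyz": [0,0.009,0],"twist": [0,0,0],"jaw": 0},{"xyz": [0,0.011,0],"twist": [0,0,0],"jaw": 0},{"xyz": [0,0.013,0],"twist": [0,0,0],"jaw": 0},{"xyz": [0,0.014,0],"twist": [0,0,0],"jaw": 0},{"xyz": [0,0.015,0],"twist": [0,0,0],"jaw": 0},{"xyz": [0,0.016,0],"twist": [0,0,0],"jaw": 0},{"xyz": [0,0.017,0],"twist": [0,0,0],"jaw": 0},{"xyz": [0,0.017,0],"twist": [0,0,0],"jaw": 0}])

```text
clock: 17.18
tcp_pos: [0.5158, -0.0534, 0.018]
orientation: [-0.0, 0.765, 0.644, -0.001]
wrist_force: [-0.3, -1.0, 5.0]
finger_gap: 0.011
```

>>> servo_tool(targets=[{"xyz": [0,0.001,0],"twist": [0,0,0],"jaw": 0},{"xyz": [0,0.002,0],"twist": [0,0,0],"jaw": 0},{"xyz": [0,0.003,0],"twist": [0,0,0],"jaw": 0},{"xyz": [0,0.004,0],"twist": [0,0,0],"jaw": 0},{"xyz": [0,0.004,0],"twist": [0,0,0],"jaw": 0}])

```text
clock: 17.6
tcp_pos: [0.5198, -0.0541, 0.018]
orientation: [-0.0, 0.765, 0.644, -0.0]
wrist_force: [0.0, -1.2, 4.9]
finger_gap: 0.0107
```

>>> servo_tool(targets=[{"xyz": [0,0.001,0],"twist": [0,0,0],"jaw": 0},{"xyz": [0,0.002,0],"twist": [0,0,0],"jaw": 0},{"xyz": [0,0.003,0],"twist": [0,0,0],"jaw": 0},{"xyz": [0,0.004,0],"twist": [0,0,0],"jaw": 0},{"xyz": [0,0.005,0],"twist": [0,0,0],"jaw": 0},{"xyz": [0,0.005,0],"twist": [0,0,0],"jaw": 0}])

```text
clock: 18.1
tcp_pos: [0.5241, -0.0549, 0.018]
orientation: [-0.001, 0.765, 0.644, -0.001]
wrist_force: [-2.7, -2.0, 6.8]
finger_gap: 0.0113
```

>>> servo_tool(targets=[{"xyz": [0,0.001,0],"twist": [0,0,0],"jaw": 0},{"xyz": [0,0.002,0],"twist": [0,0,0],"jaw": 0},{"xyz": [0,0.003,0],"twist": [0,0,0],"jaw": 0},{"xyz": [0,0.004,0],"twist": [0,0,0],"jaw": 0},{"xyz": [0,0.004,0],"twist": [0,0,0],"jaw": 0}])

```text
clock: 18.52
tcp_pos: [0.5241, -0.0548, 0.0179]
orientation: [-0.003, 0.765, 0.644, -0.003]
wrist_force: [-13.1, -0.1, 17.3]
finger_gap: 0.0112
```

Right slide: stops at x 0.5063 and 0.5241, about 18.1 mm, the largest of the three (14.3, 6.3, 18.1). I already hold it, so I'll centre the carriage, tighten the grip and lift.

>>> servo_tool(squeeze=110, targets=[{"xyz": [0,-0.003,0],"twist": [0,0,0],"jaw": 0},{"xyz": [0,-0.006,0],"twist": [0,0,0],"jaw": 0},{"xyz": [0,-0.008,0],"twist": [0,0,0],"jaw": 0},{"xyz": [0,-0.01,0],"twist": [0,0,0],"jaw": 0},{"xyz": [0,-0.012,0],"twist": [0,0,0],"jaw": 0},{"xyz": [0,-0.013,0],"twist": [0,0,0],"jaw": 0},{"xyz": [0,-0.013,0],"twist": [0,0,0],"jaw": 0},{"xyz": [0,-0.013,-0.003],"twist": [0,0,0],"jaw": 0},{"xyz": [0,-0.013,-0.006],"twist": [0,0,0],"jaw": 0},{"xyz": [0,-0.013,-0.009],"twist": [0,0,0],"jaw": 0},{"xyz": [0,-0.013,-0.012],"twist": [0,0,0],"jaw": 0},{"xyz": [0,-0.013,-0.012],"twist": [0,0,0],"jaw": 0}])

```text
clock: 19.52
tcp_pos: [0.516, -0.053, 0.0297]
orientation: [-0.0, 0.765, 0.644, -0.0]
wrist_force: [-0.1, 0.4, -7.1]
finger_gap: 0.0102
```

>>> servo_tool(targets=[{"xyz": [0,0,-0.005],"twist": [0,0,0],"jaw": 0},{"xyz": [0,0,-0.013],"twist": [0,0,0],"jaw": 0},{"xyz": [0,0,-0.023],"twist": [0,0,0],"jaw": 0},{"xyz": [0,0,-0.034],"twist": [0,0,0],"jaw": 0},{"xyz": [0,0,-0.045],"twist": [0,0,0],"jaw": 0},{"xyz": [0,0,-0.056],"twist": [0,0,0],"jaw": 0},{"xyz": [0,0,-0.067],"twist": [0,0,0],"jaw": 0},{"xyz": [0,0,-0.078],"twist": [0,0,0],"jaw": 0},{"xyz": [0,0,-0.089],"twist": [0,0,0],"jaw": 0},{"xyz": [0,0,-0.098],"twist": [0,0,0],"jaw": 0},{"xyz": [0,0,-0.105],"twist": [0,0,0],"jaw": 0},{"xyz": [0,0,-0.105],"twist": [0,0,0],"jaw": 0}])

```text
clock: 20.52
tcp_pos: [0.5177, -0.0536, 0.137]
orientation: [0.001, 0.765, 0.644, 0.001]
wrist_force: [0.8, -0.4, -7.0]
finger_gap: 0.0105
```

Run:
```python
from h import *
from workcell import env
b=env.read_camera("scene"); cv2.imwrite("pics/s5.png",b["color"][100:400,150:550][:,:,::-1])
to(env,(.502,.3695,.135),76.6)
```

```text
t 20.57 tcp [ 0.5172 -0.0535  0.1359] F [-0.2 -0.4 -8.4] gap 0.0103
xyz [ 0.4142 -0.0868  0.0007]
twist [0.0021 0.     0.0631]
```

View pics/s5.png

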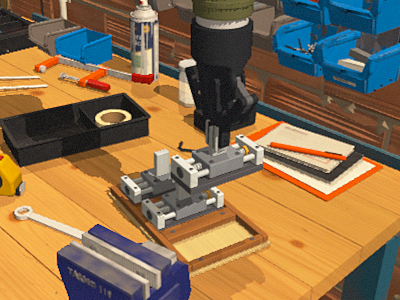

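The scene shows the right bay empty, the slide hanging level and clear, and the other two still in their bays. Now I'll carry it over to the tray.

>>> servo_tool(targets=[{"xyz": [0.008,-0.002,0],"twist": [0,0,0],"jaw": 0},{"xyz": [0.022,-0.005,0],"twist": [0,0,0],"jaw": 0},{"xyz": [0.04,-0.009,0],"twist": [0,0,0],"jaw": 0},{"xyz": [0.06,-0.013,0],"twist": [0,0,0.01],"jaw": 0},{"xyz": [0.08,-0.017,0],"twist": [0,0,0.02],"jaw": 0},{"xyz": [0.1,-0.021,0],"twist": [0,0,0.03],"jaw": 0},{"xyz": [0.12,-0.025,0],"twist": [0,0,0.04],"jaw": 0},{"xyz": [0.14,-0.029,0],"twist": [0,0,0.05],"jaw": 0},{"xyz": [0.16,-0.033,0],"twist": [0,0,0.06],"jaw": 0},{"xyz": [0.18,-0.038,0],"twist": [0,0,0.063],"jaw": 0},{"xyz": [0.2,-0.042,0],"twist": [0,0,0.063],"jaw": 0},{"xyz": [0.22,-0.046,0],"twist": [0,0,0.063],"jaw": 0}])

```text
clock: 21.57
tcp_pos: [0.5072, 0.1728, 0.1338]
orientation: [-0.001, 0.785, 0.62, -0.001]
wrist_force: [0.3, -0.1, -7.5]
finger_gap: 0.0103
```

Run:
```python
from h import *
from workcell import env
to(env,(.502,.3695,.135),76.6)
```

```text
t 21.57 tcp [0.5072 0.1728 0.1338] F [ 0.3 -0.1 -7.5] gap 0.0103
xyz [ 0.1902 -0.0506 -0.0012]
twist [-0.0022  0.0005  0.0004]
```

>>> servo_tool(targets=[{"xyz": [0.02,-0.005,0],"twist": [0,0,0],"jaw": 0},{"xyz": [0.04,-0.01,0],"twist": [0,0,0],"jaw": 0},{"xyz": [0.06,-0.015,0],"twist": [0,0,0],"jaw": 0},{"xyz": [0.08,-0.02,0],"twist": [0,0,0],"jaw": 0},{"xyz": [0.1,-0.026,0],"twist": [0,0,0],"jaw": 0},{"xyz": [0.12,-0.031,0],"twist": [0,0,0],"jaw": 0},{"xyz": [0.14,-0.036,0],"twist": [0,0,0],"jaw": 0},{"xyz": [0.158,-0.042,0],"twist": [0,0,0],"jaw": 0},{"xyz": [0.172,-0.046,0],"twist": [0,0,0],"jaw": 0},{"xyz": [0.182,-0.049,0],"twist": [0,0,0],"jaw": 0},{"xyz": [0.188,-0.05,0],"twist": [0,0,0],"jaw": 0},{"xyz": [0.188,-0.05,0],"twist": [0,0,0],"jaw": 0}])

```text
clock: 22.57
tcp_pos: [0.5032, 0.3668, 0.1343]
orientation: [-0.0, 0.784, 0.62, -0.0]
wrist_force: [0.4, -0.3, -8.1]
finger_gap: 0.0101
```

Run:
```python
from h import *
from workcell import env
c=env.read_camera("wrist"); cv2.imwrite("pics/w6.png",c["color"][:,:,::-1]); np.savez("wrist6.npz",**c)
to(env,(.502,.3695,.05),76.6)
to(env,(.502,.3695,.014),76.6)
```

```text
t 22.62 tcp [0.5033 0.3658 0.1344] F [ 0.1 -0.7 -7.1] gap 0.0105
xyz [ 0.0034 -0.0021  0.0844]
twist [-0.0003  0.0008  0.0006]
t 22.62 tcp [0.5033 0.3658 0.1344] F [ 0.1 -0.7 -7.1] gap 0.0105
xyz [ 0.0035 -0.0021  0.1204]
twist [-0.0003  0.0008  0.0006]
```

View pics/w6.png

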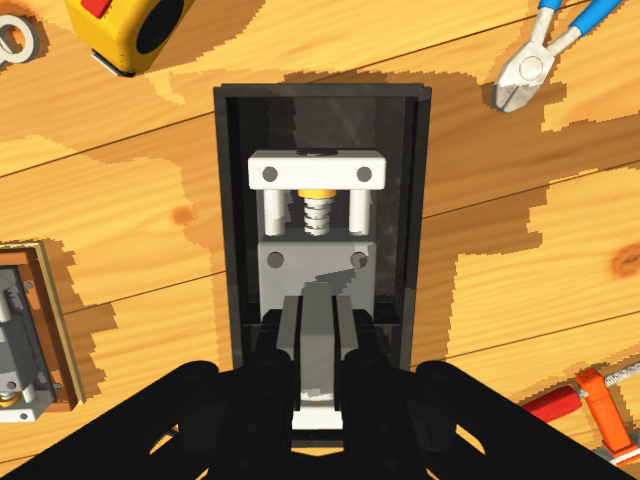

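The wrist view shows the slide aligned with the tray and central between its side walls. Its near end block at (317,170) is over the empty compartment. Lowering.

>>> servo_tool(targets=[{"xyz": [0.0035,-0.002,0.005],"twist": [0,0,0],"jaw": 0},{"xyz": [0.0035,-0.002,0.015],"twist": [0,0,0],"jaw": 0},{"xyz": [0.0035,-0.002,0.026],"twist": [0,0,0],"jaw": 0},{"xyz": [0.0035,-0.002,0.037],"twist": [0,0,0],"jaw": 0},{"xyz": [0.0035,-0.002,0.048],"twist": [0,0,0],"jaw": 0},{"xyz": [0.0035,-0.002,0.059],"twist": [0,0,0],"jaw": 0},{"xyz": [0.0035,-0.002,0.07],"twist": [0,0,0],"jaw": 0},{"xyz": [0.0035,-0.002,0.08],"twist": [0,0,0],"jaw": 0},{"xyz": [0.0035,-0.002,0.09],"twist": [0,0,0],"jaw": 0},{"xyz": [0.0035,-0.002,0.098],"twist": [0,0,0],"jaw": 0},{"xyz": [0.0035,-0.002,0.104],"twist": [0,0,0],"jaw": 0},{"xyz": [0.0035,-0.002,0.104],"twist": [0,0,0],"jaw": 0}])

```text
clock: 23.62
tcp_pos: [0.5013, 0.3691, 0.0291]
orientation: [-0.0, 0.785, 0.62, -0.001]
wrist_force: [-0.3, -0.8, -7.4]
finger_gap: 0.0103
```

>>> servo_tool(targets=[{"xyz": [0,0,0.003],"twist": [0,0,0],"jaw": 0},{"xyz": [0,0,0.006],"twist": [0,0,0],"jaw": 0},{"xyz": [0,0,0.009],"twist": [0,0,0],"jaw": 0},{"xyz": [0,0,0.011],"twist": [0,0,0],"jaw": 0},{"xyz": [0,0,0.013],"twist": [0,0,0],"jaw": 0},{"xyz": [0,0,0.014],"twist": [0,0,0],"jaw": 0},{"xyz": [0,0,0.014],"twist": [0,0,0],"jaw": 0}])

```text
clock: 24.2
tcp_pos: [0.5021, 0.3696, 0.0166]
orientation: [-0.0, 0.785, 0.62, -0.0]
wrist_force: [-0.3, -0.1, -6.6]
finger_gap: 0.0103
```

>>> servo_tool(targets=[{"xyz": [0,0,0.001],"twist": [0,0,0],"jaw": 0},{"xyz": [0,0,0.002],"twist": [0,0,0],"jaw": 0},{"xyz": [0,0,0.003],"twist": [0,0,0],"jaw": 0},{"xyz": [0,0,0.003],"twist": [0,0,0],"jaw": 0}])

```text
clock: 24.53
tcp_pos: [0.5028, 0.3698, 0.0148]
orientation: [0.0, 0.785, 0.62, 0.001]
wrist_force: [0.4, -1.5, -0.3]
finger_gap: 0.0104
```

The weight has come off the wrist, so the slide is on the tray floor. One more mm, then release and retreat.

>>> servo_tool(targets=[{"xyz": [0,0,0.0005],"twist": [0,0,0],"jaw": 0},{"xyz": [0,0,0.0005],"twist": [0,0,0],"jaw": 0.4},{"xyz": [0,0,0.0005],"twist": [0,0,0],"jaw": 0.4},{"xyz": [0,0,0.0005],"twist": [0,0,0],"jaw": 0.4},{"xyz": [0,0,0.0005],"twist": [0,0,0],"jaw": 0.4},{"xyz": [0,0,-0.01],"twist": [0,0,0],"jaw": 0.4},{"xyz": [0,0,-0.025],"twist": [0,0,0],"jaw": 0.4},{"xyz": [0,0,-0.045],"twist": [0,0,0],"jaw": 0.4},{"xyz": [0,0,-0.07],"twist": [0,0,0],"jaw": 0.4},{"xyz": [0,0,-0.1],"twist": [0,0,0],"jaw": 0.4},{"xyz": [0,0,-0.13],"twist": [0,0,0],"jaw": 0.4},{"xyz": [0,0,-0.13],"twist": [0,0,0],"jaw": 0.4}])

```text
clock: 25.53
tcp_pos: [0.5056, 0.3716, 0.1517]
orientation: [0.001, 0.785, 0.62, 0.006]
wrist_force: [1.5, 0.4, 0.9]
finger_gap: 0.0341
```

Run:
```python
from h import *
from workcell import env
c=env.read_camera("wrist");P=cloud(c);b=env.read_camera("scene")
s=env.get_state();print(s["clock"],s["tcp_pos"],s["wrist_force"],s["finger_gap"])
for nm,m in(("tab",(P[...,2]>.07)&(P[...,2]<.084)),("blocks",(P[...,2]>.028)&(P[...,2]<.042)&(c["color"].min(2)>150))):
    m=m&(c["depth"]>0)&(np.hypot(P[...,0]-.502,P[...,1]-.37)<.09)&(c["color"].max(2)>60)
    k,l,st,ce=cv2.connectedComponentsWithStats(m.astype(np.uint8))
    for i in range(1,k):
        if st[i,4]>60: Q=P[l==i]; print(nm,ce[i].round(),rect(Q),np.percentile(Q[:,2],[10,50,90]).round(4))
cv2.imwrite("pics/f7.png",np.hstack([cv2.resize(c["color"],(400,300)),b["color"][120:420,80:480]])[:,:,::-1])
```

```text
25.6333 [0.50359702 0.37044367 0.14650336] [-0.05507546  0.46302352 -0.09613374] 0.03406839324809618
tab [311. 228.] (array([503.4, 368.9]), array([11.8, 24.3]), 76.4, 774) [0.0753 0.0769 0.0779]
blocks [311. 134.] (array([455.1, 380.2]), array([49.3, 19.5]), 76.6, 1264) [0.0349 0.036  0.037 ]
blocks [313. 182.] (array([483.8, 373.3]), array([44.2, 14.8]), 78.9, 795) [0.0353 0.0361 0.037 ]
blocks [291. 235.] (array([515.8, 347.9]), array([47.9, 24.5]), 15.9, 575) [0.0301 0.036  0.0369]
blocks [332. 238.] (array([532.8, 375.7]), array([15.2, 38.2]), 71.4, 445) [0.0289 0.0359 0.0369]
blocks [312. 281.] (array([555.7, 356.6]), array([49.3, 11.9]), 76.1, 858) [0.0353 0.0362 0.037 ]
```

View pics/f7.png

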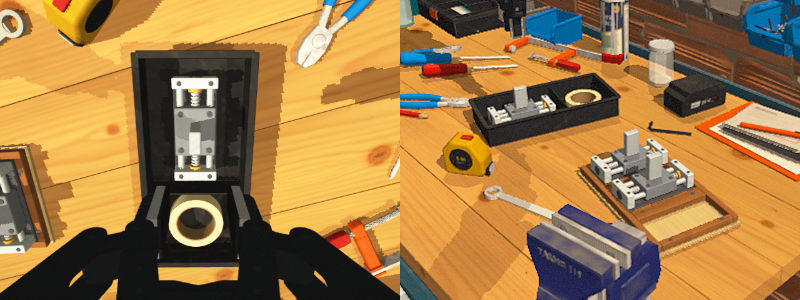

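The slide lies flat and upright: both end blocks are at 36 mm and the tab top is at about 76 mm. I'll check the two remaining slides and then hand in.

Run:
```python
from h import *
from workcell import env
c=env.read_camera("top");P=cloud(c)
for n,x,y in(("left",.542,.1),("mid",.531,.024)):
    for d in(-.053,.053):
        q=np.array([x+d*.985,y-d*.17]); m=(np.hypot(P[...,0]-q[0],P[...,1]-q[1])<.02)&(P[...,2]>.03)&(P[...,2]<.06)&(c["color"].min(2)>150)
        print(n,d,m.sum(),np.median(P[m][:,2]).round(4))
env.hand_in()
```

```text
left -0.053 112 0.04
left 0.053 105 0.0399
mid -0.053 114 0.0398
mid 0.053 97 0.0401
the job is handed in; nothing more can be done
```

I checked the slides left, middle, then right. Each was pulled by its tab to about 12 N, then pushed to 13–20 N. The right slide had the most free play, so I put it in the tray's long empty compartment and handed the job in at about 26 s on the robot's clock.

| Slide | Measured travel |
|---|---|
| Left | about 14.3 mm |
| Middle | about 6.3 mm |
| Right | about 18.1 mm |

These figures include up to 3 mm of slide movement in the bay, so the true free play is somewhat smaller. Right beat left by 3.8 mm, under the stated minimum difference of 4 mm. That fits measurement error, and no split of the bay clearance would make left the larger.

**Last checks:**
- **Moved slide:** it is upright and flat in the tray, with both end blocks at 36 mm and the tab top at about 77 mm. It was lowered until its weight came off the wrist before release, and the gripper is well clear of it.
- **Other two slides:** both are flat in their bays, with end blocks at 40 mm.

**What disagreed or went wrong:**
- **Missed grasp:** the reported tool height was about 32 mm lower than where the cameras saw the fingertips. The first grasp closed on nothing above the left tab, with no force, and I corrected the height from the camera views.
- **Tipping:** pulling beyond about 8 N slightly tipped the slides against the front strip of their bays, so I took the pull stops at 8–10 N. The left and middle slides settled flat again afterwards.

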